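# Open the stuck jar of slot nuts in the bench stop

## Task

The cap of the square white jar of slot nuts is stuck so tight that the jar just spins on the bench. Slide the jar along the bench into the open side of the U-shaped aluminium-profile stop until it is fully home against the back block, then unscrew the cap (anticlockwise) until its thread lets go and lift it straight up off the neck. Finish while still holding the cap level, two or three centimetres above the open mouth and centred over it so that it can go straight back on; keep the jar standing on the bench throughout, leave it home in the stop, and do not disturb the other things on the bench.

Things in the scene. Friction and masses are not known exactly. Their poses are not given: they have to be found in the camera images.
- jar: white square plastic jar, 0.65 to 0.9 kg, loose. Origin: centre of its underside, z up, x and y square to its sides (blank label on the -x side). 70 x 70 mm, sides upright to 50 mm, sloping shoulder to 58 mm, then a round neck 41 mm wide. Top of the closed cap: 86 mm. Starts 18 to 25 cm from the stop's back block on the open side, up to 3 cm off the stop's centre line, turned up to 20 degrees
- jar_mouth (a point): centre of the jar's mouth, level with the rim of the neck, 78 mm above the jar's underside
- cap: black round ribbed cap on the jar, 61 mm over the ribs, 26 mm high, 140 g. Origin: centre of its lower edge, about 60 mm above the jar's underside when closed; z up through its closed top. Two lugs inside sit under two coarse threads of the neck; a sprung sealing disc (about 20 N) presses them together: breaking torque 0.4 to 0.8 N m, which spins an unbraced jar. Wants a firm grip (40 to 80 N)
- cap_grip (a point): point on the cap's axis 15 mm above its lower edge, the height to grip. Turned anticlockwise (seen from above) the thread lets go 95 to 110 degrees from the closed position, rising up to 5 mm (it need not be raised meanwhile); from there the cap lifts off freely, up to a dead stop at about 160 degrees. While the thread holds, lifting the cap lifts the jar (its full weight on the hand)
- cap_mark (a point): point on the cap's side on its +x axis, 29.5 mm from the axis, 15 mm above its lower edge, under a small moulded bar on the top. With the cap closed it lies on the jar's +x side, 0 to 6 degrees anticlockwise from it
- stop: U-shaped stop of aluminium T-slot profile bolted to the bench. Origin: bench level, middle of the back block's inner face; the pocket opens toward its own -x, z up. Two rails along x, 20 mm wide and high (screw heads 4 mm higher), inner faces at y = +-39 mm, front ends at x = -85 mm, where 20 mm high lead-in plates flare 20 degrees a side out to x = -113 mm. Back block 70 mm wide, 45 mm high
- canister: small bare-metal canister with a push-on lid, 45 mm in diameter, 86 mm high, a bystander. Origin: centre of its underside
- spray_can: spray can, 67 mm in diameter, 198 mm high, a bystander. Origin: centre of its underside
- loose_bracket: die-cast corner bracket, 42 x 42 x 42 mm, a bystander. Origin: centre of its underside
- hex_key: black L-shaped hex key lying flat, 35 x 101 x 6 mm, a bystander. Origin: centre of its underside
- stop_home (a point): point on the bench where the jar's origin is when it is fully home: 35 mm in front of the back block, midway between the rails (4 mm of play each side); axes as the stop's
Mind the look-alikes: they are no part of the job. Of the things like the cap, leave any that is purple; of the rest the smaller one is meant.

How it is judged:
By the outcome, as a careful person would: the job done as asked, in the order asked, and still so for the second after the job is handed in, while the arm keeps its last pose, push and grip.
It also fails if it takes over 67 s, if anything falls off the work surface, if the arm or the gripper's body presses on something with over 40 N, if the wrist force passes 120 N, or if a joint passes its speed limit or range.

## Robot

A 7-joint arm with a two-finger parallel gripper is mounted at the origin on a cart in front of the work surface, level with it; the furniture and walls round the work are solid. World frame = base frame: x ahead of the robot, y to its left, z up, the work surface at z = 0. Lengths are in m, angles in rad, forces in N, time in s.
With the tool pointing down it reaches from about 0.425 to 0.875 m from the base axis. Payload 4.7 kg.
Tool frame: the origin (TCP) lies midway between the tips of the shut fingers; the grasp point (between the pads) lies 19 mm behind it; z points along the fingers, y is the line along which they close (so a half turn about z gives the same grasp; the last joint's range is limited). The gripper opens to 87 mm and grips with 3 to 60 N. Pads are 19 mm wide; open, the fingers measure 117 mm over their backs; the gripper's body (75 mm by 190 mm) begins 51 mm behind the grasp point.
Start: joints at [1.213, 0.321, -0.07, 1.45, 0.023, 1.371, -0.057], TCP at [0.236, -0.606, 0.223] pointing down, gripper open.
Joint ranges: [-2.86, 2.86], [-0.3, 2.09], [-1.38, 1.24], [0.06, 2.45], [-1.56, 4.7], [0.09, 2.05], [-2.69, 2.69]. Speed limits (rad/s): [2.57, 2.57, 3.14, 3.14, 3.14, 3.14, 3.14].

## Interface

Orientations are given as a rotation vector (axis times angle).
In Python, from bench import ctrl gives the robot as it stands. The module is installed in compiled form; this text tells all that it offers.
- The arm moves only by the shell command python3 -m handwheel 'ROWS' [FORCE]. ROWS is JSON, a list of rows, each a list of 7 numbers: the finger opening in m, from 0 to 0.087, then the shift along the tool's x, y, z in m, then the turn, a rotation vector about the tool's x, y, z in degrees. A call has 1 to 12 rows; each row shifts and turns the commanded pose from where the row before left it, along the tool's axes as they then stand; what a row does not reach is not made up. A row lasts 1/8 s, in which the tool goes at most 62.5 mm and 10.7 degrees, less where a joint would pass 70% of its speed; a pose out of reach is approached as far as the arm can. A call is refused whole if a number of a shift passes 0.0625 or a number of a turn 10.7, either way. A call with a gripper value outside its range is refused whole. The fingers move at their own pace and stop on an object; FORCE is the grip in N (left out, the last holds). Time passes only in rows, so rows that do not move let the fingers close. It gives the time, the measured TCP pose, the force, the opening and the grip force at its end, in the units of the state.
- ctrl.get_state(): the state, without advancing time (a new reading comes with each control period).
- ctrl.get_image(name): name is "side" or "top" or "wrist"; returns (picture, depth): 420x560x3 uint8, blue, green, red; 420x560 float32, m along the optical axis (not along the pixel's ray), 0 where there is no reading.
- ctrl.camera_info(name): a dict with "intrinsics" (3x3 intrinsics, pixels), "D" ([k1, k2, p1, p2, k3] as OpenCV has them; the pictures are not rectified), "R" (3x3) and "t" (3): a world point X has camera coordinates R X + t. Camera axes: x right, y down, z forward; pixel columns grow to the right and rows downward; lengths in m; the calibration is good to about 2 mm. A picture is of the moment at which its call begins: read the wrist's pose just before it. camera_info takes no time and is no camera call; for the wrist camera it gives the pose at the moment of the call.
- ctrl.close_job(): hands the job in; it is judged then, once.
The state is a dict: "time": time; "joint_positions": joint angles; "qd": joint speeds; "joint_torque": joint torques, N m; "position": TCP position; "tool_rot": TCP orientation; "ft_force": force on the tool from outside, world axes, zero at the start; "torque": the same for the moment, N m; "grip_width": opening from 0.0 (shut) to 1.0 (fully open); "grip_force": force on a finger pad.
Only numpy, scipy, OpenCV 4.12 (cv2) and the standard library are available. Lean on these libraries where they do the work, as an engineer would, in place of code of your own. Each camera call takes 0.05 s, during which the arm holds its last target. There are 200 camera calls.

## Working session

There is one attempt and no reset: what is moved stays moved. The work goes in short steps, Python scripts to look and compute and a shell command to move; the robot and the scene stay as the last step left them, time stands still between calls to the robot, and variables do not carry over. Pictures are saved under pics/ and viewed, at most 10 in all, crops included, and the job is handed in when it is done.

```bash
mkdir -p pics; cat > h.py <<'E'
import cv2,numpy as np,json
from bench import ctrl
from scipy.spatial.transform import Rotation as Ro
def save(n,f):
    ci=ctrl.camera_info(n); p,d=ctrl.get_image(n)
    cv2.imwrite(f'pics/{f}.png',p); np.savez(f'pics/{f}.npz',d=d,p=p,K=ci['intrinsics'],D=ci['D'],R=ci['R'],t=ci['t'])
def pt(f,u,v,z=None):
    a=np.load(f'pics/{f}.npz'); n=cv2.undistortPoints(np.array([[[u,v]]],float),a['K'],a['D'])[0,0]
    r=a['R'].T@np.array([n[0],n[1],1]); c=-a['R'].T@a['t'].ravel()
    s=a['d'][int(v),int(u)] if z is None else (z-c[2])/r[2]
    return c+s*r
def proj(f,X):
    a=np.load(f'pics/{f}.npz'); return cv2.projectPoints(np.array(X,float).reshape(-1,3),cv2.Rodrigues(a['R'])[0],a['t'],a['K'],a['D'])[0][:,0]
E
python3 - <<'E'
from h import *
save('top','top0');save('side','side0')
s=ctrl.get_state();print(s)
print(Ro.from_rotvec(s['tool_rot']).as_matrix().round(3))
E
```

```text
{'time': 0.1, 'joint_positions': array([ 1.2131229 ,  0.3217226 , -0.07010059,  1.4515741 ,  0.02259017,
        1.37076442, -0.05688349]), 'qd': array([ 0.0012958 , -0.00217653,  0.00027619, -0.0035845 , -0.00074693,
       -0.00047465,  0.00134296]), 'joint_torque': array([-1.56561523e-04, -4.92568409e+01, -4.05836692e-01, -3.13402104e+01,
       -6.42074109e-02,  3.95350065e-02,  7.41622716e-05]), 'position': array([ 0.23591301, -0.60514832,  0.22157746]), 'tool_rot': array([-3.08584675e+00, -5.80409975e-01,  6.08001457e-04]), 'ft_force': array([ 0.63922652,  0.74156373, -0.23789168]), 'torque': array([0.0039261 , 0.00525022, 0.01462392]), 'grip_force': 0.0, 'grip_width': 0.9969834248107806}
[[ 0.932  0.363 -0.001]
 [ 0.363 -0.932  0.002]
 [-0.    -0.002 -1.   ]]
```

View pics/top0.png

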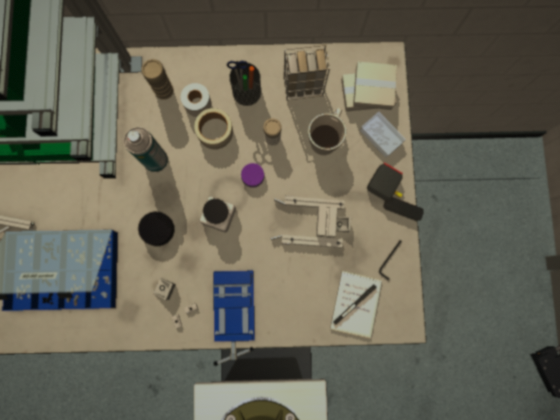

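View pics/side0.png

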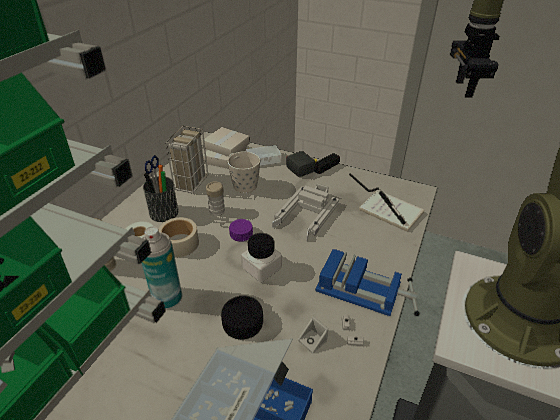

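The top view shows the jar with its black cap at (216,212) and the stop's back block at (328,220), opening left. The lead-in plates are at (280,203) and (277,240). The larger black cap (156,228) and the purple one (252,175) are decoys, and the blue vice is at (233,305). The side view agrees.

```bash
python3 - <<'E'
from h import *
a=cv2.imread('pics/top0.png'); cv2.imwrite('pics/c1.png',cv2.resize(a[165:265,190:360],None,fx=4.7,fy=4.7,interpolation=cv2.INTER_CUBIC))
for n,u,v in [('cap',216,211),('block',326,220),('vice',233,300),('purple',252,175),('bigcap',156,228),('table',255,225),('table',380,150)]:
    print(n,pt('top0',u,v).round(3))
E
```

```text
cap [0.556 0.094 0.088]
block [ 0.537 -0.171  0.032]
vice [0.348 0.058 0.056]
purple [0.658 0.01  0.021]
bigcap [0.527 0.248 0.033]
table [ 0.533  0.006 -0.002]
table [ 0.719 -0.321  0.012]
```

View pics/c1.png

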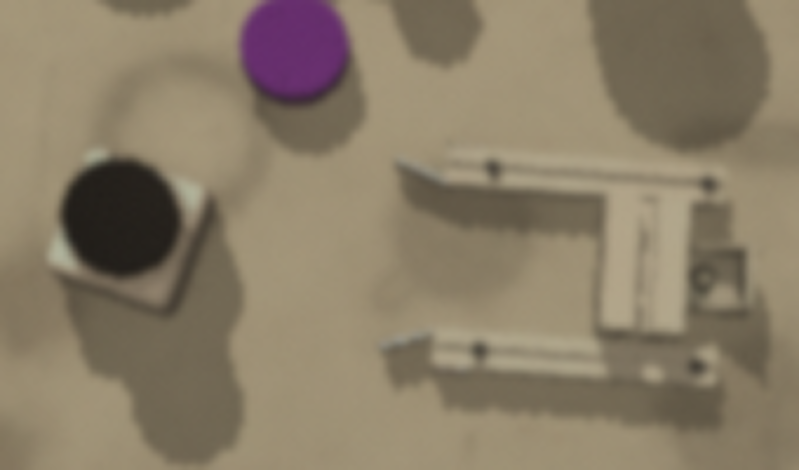

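The crop shows the cap centred at (121,217). The jar's shoulder corners are near (95,152), (207,190) and (52,260). The rail screws are at (492,169), (709,184), (480,351) and (697,367), and the block's inner face runs from (608,195) to (600,328).

```bash
cat > m.py <<'E'
from h import *
c=lambda u,v:(190+u/4.7-.4,165+v/4.7-.4)
P=lambda u,v,z:pt('top0',*c(u,v),z)
cap=P(121,217,.086)
A=[P(*q,.024) for q in [(492,169),(709,184),(480,351),(697,367)]]
ax=(A[1]-A[0]+A[3]-A[2]);print('stop dir',ax,np.degrees(np.arctan2(ax[1],ax[0])))
B=[P(608,195,.045),P(600,328,.045)];bd=B[0]-B[1];print('block',B,'normal ang',np.degrees(np.arctan2(-bd[0],bd[1])),np.linalg.norm(bd))
print('screws',A,'mid',np.mean(A,0))
J=[P(95,152,.052),P(207,190,.052),P(52,260,.052)];d=J[1]-J[0];e=J[2]-J[0]
print('jar',J,np.degrees(np.arctan2(d[1],d[0])),np.degrees(np.arctan2(e[1],e[0])),np.linalg.norm(d),np.linalg.norm(e),'ctr',(J[1]+J[2])/2)
print('cap',cap)
# two-view cap: top disc
for f,b in [('top0',(190,190,240,232)),('side0',(240,228,282,262))]:
    a=np.load(f'pics/{f}.npz');g=a['p'].max(2);x0,y0,x1,y1=b
    m=(g[y0:y1,x0:x1]<60).astype(np.uint8);n,l,s,ct=cv2.connectedComponentsWithStats(m);k=1+s[1:,4].argmax()
    vv,uu=np.where(l==k);X=np.array([pt(f,u+x0,v+y0) for u,v in zip(uu,vv)])
    X=X[(X[:,2]>.078)&(X[:,2]<.1)];print(f,s[k],ct[k],len(X),X.mean(0),np.median(X[:,2]),X.min(0),X.max(0))
    C=X.mean(0); print('proj',proj(f,[C]))
print('side rays at jar top', proj('side0',[[cap[0],cap[1],.086]]))
E
python3 m.py
```

```text
stop dir [-0.02221603 -0.22924358  0.        ] -95.53525767472266
block [array([ 0.56979775, -0.15411537,  0.045     ]), array([ 0.49999337, -0.14725588,  0.045     ])] normal ang -95.61228540707907 0.07014060050934237
screws [array([ 0.58907464, -0.09483418,  0.024     ]), array([ 0.57813796, -0.21021017,  0.024     ]), array([ 0.49181798, -0.08553363,  0.024     ]), array([ 0.48053864, -0.19940122,  0.024     ])] mid [ 0.5348923 -0.1474948  0.024    ]
jar [array([0.59782056, 0.11287413, 0.052     ]), array([0.57628262, 0.05476542, 0.052     ]), array([0.54148083, 0.1352413 , 0.052     ])] -110.33717378922695 158.3466594807043 0.06197180639241123 0.06061728399158115 ctr [0.55888173 0.09500336 0.052     ]
cap [0.5573179  0.09528579 0.086     ]
top0 [ 14  10  24  24 444] [25.34459459 21.08558559] 438 [0.55651665 0.09534597 0.08728287] 0.08735833621096745 [0.52768553 0.06747859 0.08010798] [0.58364084 0.12207032 0.09398486]
proj [[215.25318238 211.01505308]]
side0 [  0   0  34  31 606] [19.61221122 16.58250825] 440 [0.55653474 0.10202716 0.08707763] 0.08767540445238142 [0.52876729 0.06991531 0.07802348] [0.58684875 0.12959319 0.09220462]
proj [[260.42358704 242.98533541]]
side rays at jar top [[261.4462224 241.3399788]]
```

```bash
python3 -m handwheel '[[0.087,0.03,-0.029,0,0,0,0],[0.087,0.043,-0.041,0,0,0,0],[0.087,0.043,-0.041,0,0,0,0],[0.087,0.043,-0.041,0,0,0,0],[0.087,0.043,-0.041,0,0,0,0],[0.087,0.043,-0.041,0,0,0,0],[0.087,0.043,-0.041,0,0,0,0],[0.087,0.043,-0.041,0,0,0,0],[0.087,0.043,-0.041,0,0,0,0],[0.087,0.043,-0.041,0,0,0,0],[0.087,0.043,-0.041,0,0,0,0],[0.087,0.03,-0.03,0,0,0,0]]' 50
python3 - <<'E'
from h import *
s=ctrl.get_state();print(s['time'],s['position'],s['joint_positions'].round(2));save('wrist','w1')
print(Ro.from_rotvec(s['tool_rot']).as_matrix().round(3))
E
```

```text
time: 1.6
position: [0.5226, 0.0123, 0.2224]
tool_rot: [-3.086, -0.584, -0.0]
ft_force: [0.8, -0.7, -0.7]
grip_width: 0.999
grip_force: 0.0
1.6 [0.52263773 0.0123379  0.22243432] [ 0.57  0.09 -0.67  1.74  0.06  1.33 -1.31]
[[ 0.931  0.366  0.   ]
 [ 0.366 -0.931  0.   ]
 [ 0.    -0.    -1.   ]]
```

View pics/w1.png

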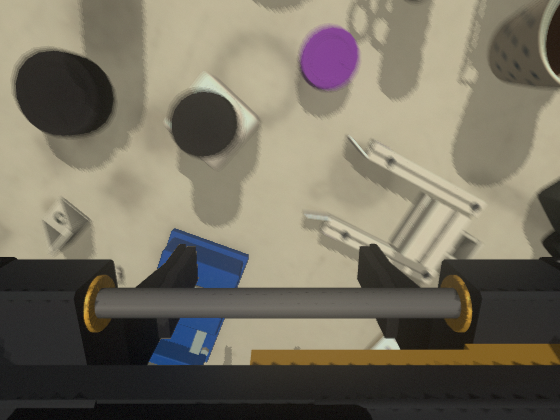

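The wrist view shows the cap at (204,124) with the jar corners around it, and the stop's screws at (390,161), (476,207), (330,234) and (428,274). I'll cross-check the top-view numbers against these.

```bash
python3 - <<'E'
from h import *
f='w1';P=lambda u,v,z:pt(f,u,v,z)
a=np.load('pics/w1.npz');g=a['p'].max(2)
m=(g[80:170,160:255]<70).astype(np.uint8);n,l,s,ct=cv2.connectedComponentsWithStats(m);k=1+s[1:,4].argmax();vv,uu=np.where(l==k)
X=np.array([pt(f,u+160,v+80) for u,v in zip(uu,vv)]);X=X[(X[:,2]>.08)&(X[:,2]<.095)]
print('cap',s[k],len(X),X.mean(0),np.median(X[:,2]),(X.min(0)+X.max(0))/2)
A=[P(*q,.024) for q in [(390,161),(476,207),(330,234),(428,274)]]
ax=A[1]-A[0]+A[3]-A[2];print('stop',np.degrees(np.arctan2(ax[1],ax[0])),np.mean(A,0),*A)
B=[P(431,195,.045),P(393,240,.045)];print('block',*B,np.mean(B,0))
J=[P(*q,.05) for q in [(259,120),(207,73),(165,123),(215,165)]]
for i in range(4):
    d=J[(i+1)%4]-J[i];print(np.degrees(np.arctan2(d[1],d[0]))%90,np.linalg.norm(d))
print(np.mean(J,0))
# triangulate cap top centre: top + wrist
def ray(f,u,v):
    p0=pt(f,u,v,0.);p1=pt(f,u,v,.1);return p0,(p1-p0)/np.linalg.norm(p1-p0)
def tri(q1,q2):
    (a,d),(b,e)=ray(*q1),ray(*q2);x=np.linalg.lstsq(np.c_[d,-e],b-a,rcond=None)[0];p,q=a+x[0]*d,b+x[1]*e;return (p+q)/2,np.linalg.norm(p-q)
print('tri',tri(('top0',215.3,210.8),('w1',*(proj('w1',[X.mean(0)])[0]))))
im=cv2.imread('pics/w1.png');cv2.imwrite('pics/c2.png',cv2.resize(im[60:300,150:490],None,fx=2.3,fy=2.3,interpolation=cv2.INTER_CUBIC))
E
```

```text
cap [  12   12   65   65 3292] 3273 [0.5618993  0.09673776 0.08768558] 0.08770975049206015 [0.56104939 0.09662767 0.08591037]
stop -93.47722606283624 [ 0.53673556 -0.14204549  0.024     ] [ 0.59154854 -0.09331652  0.024     ] [ 0.58045159 -0.20861625  0.024     ] [ 0.48943642 -0.06711742  0.024     ] [ 0.48550566 -0.19913176  0.024     ]
block [ 0.57546898 -0.14256396  0.045     ] [ 0.51474761 -0.12863909  0.045     ] [ 0.5451083  -0.13560153  0.045     ]
69.91170437668269 0.06461755501765908
67.46069827024274 0.06351566314376583
69.96394525418992 0.062627529423055
65.66634509749264 0.06357489174465529
[0.56293598 0.09729544 0.05      ]
tri (array([0.5598537 , 0.09830237, 0.07256541]), np.float64(0.0025397317866591765))
```

View pics/c2.png

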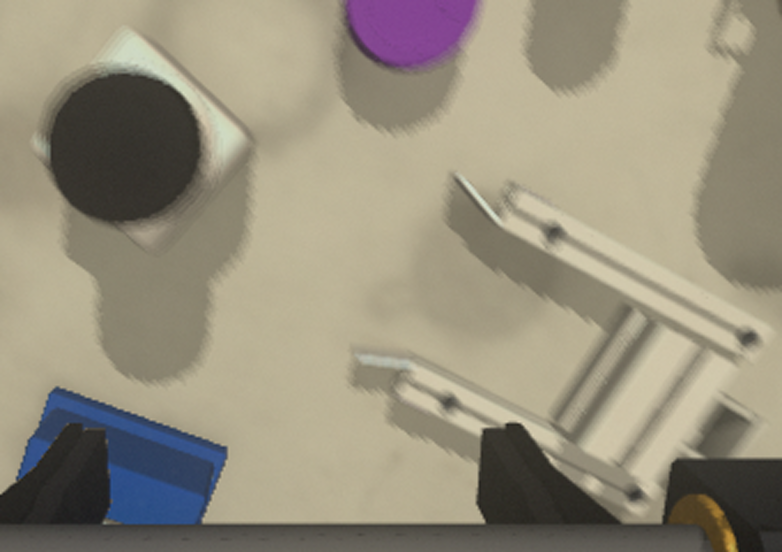

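The refined screws in this crop are (553,232), (749,338), (449,403) and (633,493). I misread one of them earlier.

```bash
python3 -m handwheel '[[0.087,0.03,-0.03,0.02,0,0,0],[0.087,0.034,-0.034,0.03,0,0,0],[0.087,0,0,0.01,0,0,0],[0.087,0,0,0,0,0,0]]'
python3 - <<'E'
from h import *
c=lambda u,v:(150+u/2.3-.3,60+v/2.3-.3)
A=[pt('w1',*c(*q),.024) for q in [(553,232),(749,338),(449,403),(633,493)]]
ax=A[1]-A[0]+A[3]-A[2];print('stop',np.degrees(np.arctan2(ax[1],ax[0])),np.mean(A,0),*A)
s=ctrl.get_state();print(s['position'],s['joint_positions'].round(2));save('wrist','w2');save('side','s2')
a=cv2.imread('pics/w2.png');b=cv2.imread('pics/s2.png')[150:300,180:360]
cv2.imwrite('pics/c3.png',np.hstack([cv2.resize(a,(400,300)),cv2.resize(b,(400,333),interpolation=cv2.INTER_CUBIC)[:300]]))
print(proj('w2',[s['position']]),proj('s2',[s['position']]))
E
```

```text
time: 2.15
position: [0.5576, 0.0914, 0.1612]
tool_rot: [3.087, 0.581, -0.005]
ft_force: [-0.1, -0.9, 0.3]
grip_width: 1.002
grip_force: 0.0
stop -95.59842137078498 [ 0.53785324 -0.1451153   0.024     ] [ 0.59202429 -0.09323813  0.024     ] [ 0.5805355  -0.20771331  0.024     ] [ 0.49477456 -0.08383156  0.024     ] [ 0.48407861 -0.19567819  0.024     ]
[0.55764314 0.0914017  0.1612386 ] [ 0.42  0.25 -0.73  1.72  0.18  1.23 -1.55]
[[276.64346092 263.44259045]] [[261.31789139 214.49842724]]
```

View pics/c3.png

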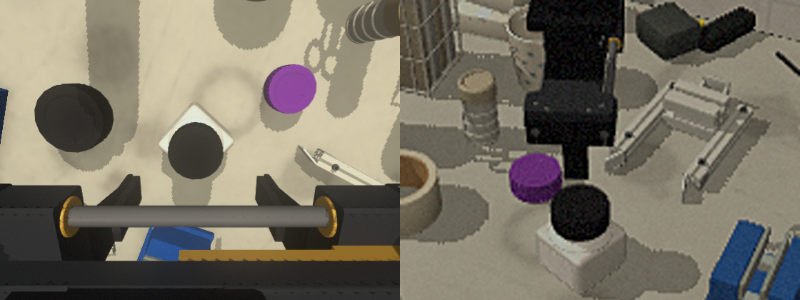

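The wrist half shows the cap at (195,150) in the half-size view, about (273,210) full size, just ahead of the fingers and centred between them. The side half shows the fingers behind and above the cap, with nothing touching.

```bash
cat > capm.py <<'E'
from h import *
def cap(f,b,zt,lim=70):
    a=np.load(f'pics/{f}.npz');g=a['p'].max(2);x0,y0,x1,y1=b
    m=(g[y0:y1,x0:x1]<lim).astype(np.uint8);n,l,s,ct=cv2.connectedComponentsWithStats(m);k=1+s[1:,4].argmax();vv,uu=np.where(l==k)
    X=np.array([pt(f,u+x0,v+y0) for u,v in zip(uu,vv)]);X=X[(X[:,2]>zt-.008)&(X[:,2]<zt+.008)]
    return len(X),X.mean(0),(X.min(0)+X.max(0))/2,X.max(0)-X.min(0)
E
python3 - <<'E'
from capm import *
r=cap('w2',(215,160,325,260),.087);print(*r)
s=ctrl.get_state();T=Ro.from_rotvec(s['tool_rot']).as_matrix()
print('tool delta',T.T@(r[1]-s['position']),'avg',T.T@(np.array([.5595,.0962,.058])-s['position']))
E
```

```text
4531 [0.56160586 0.09593022 0.08755593] [0.56022101 0.09556396 0.08459397] [0.05836392 0.05771194 0.01117048]
tool delta [ 0.00452284 -0.00405566  0.07536929] avg [ 0.00265683 -0.00509943  0.10492413]
```

```bash
python3 -m handwheel '[[0.087,0.0035,-0.0045,0.04,0,0,0],[0.087,0,0,0.04,0,0,0],[0.087,0,0,0.022,0,0,0],[0.087,0,0,0,0,0,0],[0.087,0,0,0,0,0,0]]' 30; python3 - <<'E'
from h import *
s=ctrl.get_state();save('side','s3');save('wrist','w3')
b=cv2.imread('pics/s3.png')[190:300,190:340];a=cv2.imread('pics/w3.png')
cv2.imwrite('pics/c4.png',np.hstack([cv2.resize(a,(400,300)),cv2.resize(b,(400,293),interpolation=cv2.INTER_CUBIC)[:293].copy() if 0 else cv2.resize(b,(400,300),interpolation=cv2.INTER_CUBIC)]))
T=Ro.from_rotvec(s['tool_rot']).as_matrix()
for q in [[.0,-.0435,0],[0,.0435,0]]: print(proj('s3',[s['position']+T@np.array(q)]))
E
```

```text
time: 2.88
position: [0.5615, 0.0971, 0.0623]
tool_rot: [3.087, 0.579, 0.004]
ft_force: [0.4, 0.3, 0.2]
grip_width: 1.001
grip_force: 0.0
[[257.95648497 262.8552637 ]]
[[261.26206574 235.96861644]]
```

View pics/c4.png

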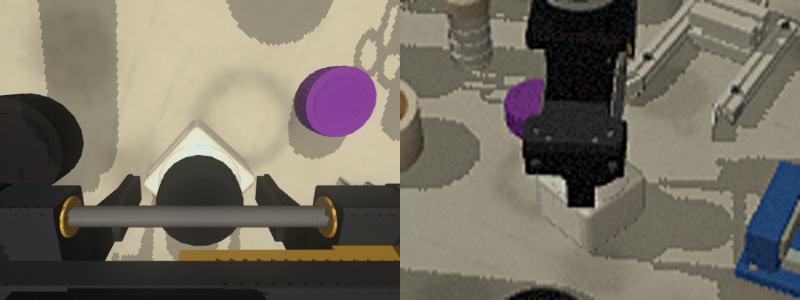

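The fingers straddle the cap evenly: in the wrist half the cap is at (200,200) between fingertips at (130,200) and (265,200). Now I'll close.

```bash
python3 -m handwheel '[[0.087,0,0,0.005,0,0,0],[0.087,0,0,0,0,0,0],[0.05,0,0,0,0,0,0],[0.05,0,0,0,0,0,0],[0.05,0,0,0,0,0,0],[0.05,0,0,0,0,0,0],[0.05,0,0,0,0,0,0],[0.05,0,0,0,0,0,0]]' 57
```

```text
time: 3.98
position: [0.5608, 0.0969, 0.0556]
tool_rot: [3.087, 0.58, 0.001]
ft_force: [3.2, -2.5, -0.6]
grip_width: 0.654
grip_force: 57.7
```

```bash
python3 -m handwheel '[[0.05,0,0,0,0,0,-4],[0.05,0,0,0,0,0,-4],[0.05,0,0,0,0,0,-4],[0.05,0,0,0,0,0,-3.8],[0.05,0,0,0,0,0,0]]'
python3 - <<'E'
from h import *
s=ctrl.get_state();T=Ro.from_rotvec(s['tool_rot']).as_matrix();print(T.round(3),s['torque'])
print(T.T@(np.array([.5413,-.1136,.0556])-s['position']))
save('top','t4');save('wrist','w4')
E
```

```text
time: 4.6
position: [0.5597, 0.0986, 0.0555]
tool_rot: [-2.977, -1.0, 0.001]
ft_force: [-1.6, 0.2, 1.1]
grip_width: 0.658
grip_force: 57.6
[[ 0.797  0.603 -0.001]
 [ 0.603 -0.797  0.001]
 [-0.    -0.001 -1.   ]] [0.04783579 0.12085314 0.10443389]
[-0.14270284  0.15811264 -0.00024747]
```

```bash
python3 -m handwheel '[[0.05,-0.008,0.009,0,0,0,0],[0.05,-0.012,0.013,0,0,0,0],[0.05,-0.012,0.013,0,0,0,0],[0.05,-0.008,0.009,0,0,0,0],[0.05,0,0,0,0,0,0]]'
python3 - <<'E'
from h import *
save('wrist','w5');save('top','t5')
a=cv2.imread('pics/w5.png')[60:300,100:520];b=cv2.imread('pics/t5.png')[175:265,195:355]
cv2.imwrite('pics/c5.png',np.vstack([cv2.resize(a,(800,457),interpolation=cv2.INTER_CUBIC)[:420],cv2.resize(b,(320,180))[:, :].copy() if 0 else np.hstack([cv2.resize(b,(320,180)),np.zeros((180,480,3),np.uint8)])]))
E
```

```text
time: 5.32
position: [0.5548, 0.0358, 0.0555]
tool_rot: [2.978, 0.995, -0.002]
ft_force: [-0.0, -1.5, 1.9]
grip_width: 0.657
grip_force: 57.7
```

View pics/c5.png

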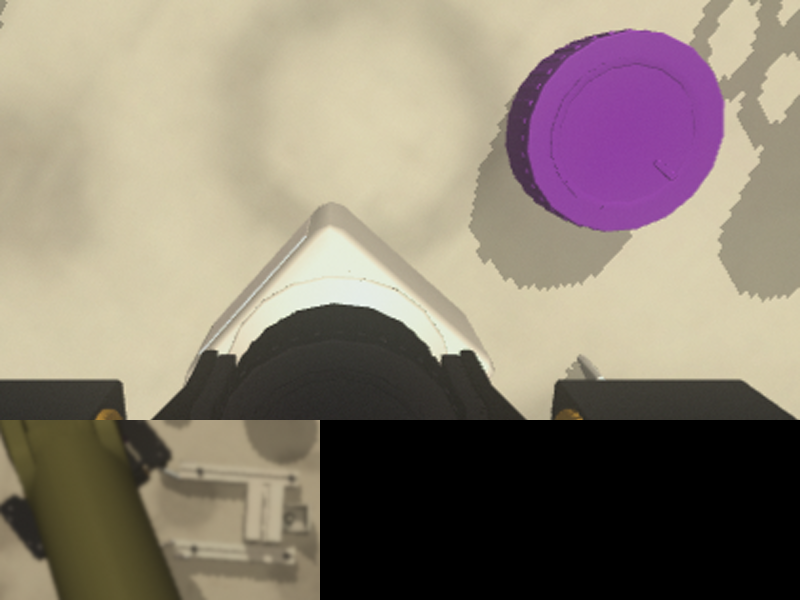

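The jar is gripped squarely by the cap. Its shoulder edges run from (308,238) to (212,348) on the left and (350,232) to (450,322) on the right. The stop is undisturbed.

```bash
python3 - <<'E'
from h import *
c=lambda u,v:(100+u/1.905-.3,60+v/1.905-.3)
P=lambda u,v,z:pt('w5',*c(u,v),z)
for q in [((308,238),(212,348)),((350,232),(450,322))]:
    d=P(*q[0],.05)-P(*q[1],.05);print(np.degrees(np.arctan2(d[1],d[0]))%90)
s=ctrl.get_state();T=Ro.from_rotvec(s['tool_rot']).as_matrix()
loc=lambda X:(T.T@(X-s['position'])).round(4)
print('corner',loc(P(332,215,.05)),'cap front top?',loc(P(337,340,.086)),'cap front low',loc(P(335,305,.07)))
print('depth cap',[pt('w5',*c(335,v)).round(4) for v in (300,312,330,345,370)],[loc(pt('w5',*c(335,v))) for v in (312,330,345,370)])
print('to go',loc(np.array([.5413,-.1136,.0556])))
E
```

```text
86.02126326377922
84.55048551005622
corner [ 0.0486 -0.0011  0.0054] cap front top? [ 0.0268  0.0003 -0.0306] cap front low [ 0.0297 -0.0003 -0.0146]
depth cap [array([0.5756, 0.0519, 0.0556]), array([0.5765, 0.0525, 0.0685]), array([0.5765, 0.0525, 0.0809]), array([0.5758, 0.0519, 0.0879]), array([0.571 , 0.0483, 0.0879])] [array([ 0.0274, -0.0003, -0.0131]), array([ 0.0273, -0.0002, -0.0255]), array([ 0.0264, -0.0002, -0.0324]), array([ 0.0203, -0.0002, -0.0325])]
to go [-0.1007  0.1112  0.0004]
```

```bash
python3 -m handwheel '[[0.05,-0.01,0.011,0,0,0,0],[0.05,-0.0127,0.014,0,0,0,0.4],[0.05,-0.0127,0.014,0,0,0,0.4],[0.05,-0.0127,0.014,0,0,0,0],[0.05,-0.009,0.01,0,0,0,0],[0.05,0,0,0,0,0,0]]'
```

```text
time: 6.18
position: [0.5466, -0.0484, 0.0555]
tool_rot: [2.984, 0.975, -0.002]
ft_force: [0.8, -2.0, 0.8]
grip_width: 0.661
grip_force: 57.7
```

```bash
python3 -m handwheel '[[0.05,-0.008,0.0092,0,0,0,0],[0.05,-0.01,0.0116,0,0,0,0],[0.05,-0.01,0.0116,0,0,0,0],[0.05,-0.006,0.0069,0,0,0,0],[0.05,-0.002,0.0023,0,0,0,0],[0.05,0,0,0,0,0,0]]'
python3 - <<'E'
from h import *
s=ctrl.get_state();T=Ro.from_rotvec(s['tool_rot']).as_matrix();print(T.round(3),s['torque'])
print(T.T@(np.array([.5413,-.1136,.0556])-s['position']))
E
```

```text
time: 6.92
position: [0.5425, -0.1004, 0.0555]
tool_rot: [-2.985, -0.98, -0.0]
ft_force: [0.9, 4.3, 0.7]
grip_width: 0.655
grip_force: 57.7
[[ 0.806  0.593  0.   ]
 [ 0.593 -0.806  0.   ]
 [ 0.    -0.    -1.   ]] [ 0.79855833 -0.14382416 -0.00309476]
[-8.78834093e-03  9.97987451e-03 -9.30571665e-05]
```

Now I'll creep until it contacts the back block.

```bash
python3 -m handwheel '[[0.05,-0.003,0.0034,0,0,0,0],[0.05,-0.003,0.0034,0,0,0,0],[0.05,-0.0012,0.0014,0,0,0,0],[0.05,0,0,0,0,0,0]]'; python3 -m handwheel '[[0.05,-0.0012,0.0014,0,0,0,0],[0.05,0,0,0,0,0,0]]';python3 -m handwheel '[[0.05,-0.0012,0.0014,0,0,0,0],[0.05,0,0,0,0,0,0]]'
```

```text
time: 7.42
position: [0.5415, -0.1112, 0.0555]
tool_rot: [-2.985, -0.98, -0.0]
ft_force: [1.1, 5.6, 1.0]
grip_width: 0.659
grip_force: 57.7
time: 7.68
position: [0.5413, -0.113, 0.0556]
tool_rot: [-2.984, -0.98, -0.0]
ft_force: [0.4, 5.5, 1.5]
grip_width: 0.653
grip_force: 57.7
time: 7.92
position: [0.5412, -0.1148, 0.0555]
tool_rot: [-2.984, -0.98, -0.0]
ft_force: [-0.4, 4.9, 0.9]
grip_width: 0.657
grip_force: 57.7
```

```bash
for i in 1; do python3 -m handwheel '[[0.05,-0.0012,0.0014,0,0,0,0],[0.05,0,0,0,0,0,0]]'; done; python3 -m handwheel '[[0.05,-0.0012,0.0014,0,0,0,0],[0.05,0,0,0,0,0,0]]'; python3 -m handwheel '[[0.05,-0.0009,0.001,0,0,0,0],[0.05,0,0,0,0,0,0]]'
```

```text
time: 8.18
position: [0.5412, -0.1156, 0.0556]
tool_rot: [-2.983, -0.98, -0.001]
ft_force: [-0.6, 6.2, 1.9]
grip_width: 0.657
grip_force: 57.8
time: 8.43
position: [0.5412, -0.1157, 0.0556]
tool_rot: [-2.981, -0.98, -0.002]
ft_force: [0.5, 9.9, 2.3]
grip_width: 0.655
grip_force: 57.8
time: 8.68
position: [0.5412, -0.1157, 0.0556]
tool_rot: [-2.979, -0.981, -0.003]
ft_force: [0.8, 13.7, 1.9]
grip_width: 0.66
grip_force: 57.9
```

The jar is home: y stalls at -0.1157 and the force is rising. Next I'll unscrew, in stages while watching the forces.

```bash
python3 -m handwheel '[[0.05,0,0,0,0,0,-4],[0.05,0,0,0,0,0,-4],[0.05,0,0,0,0,0,-4]]' 60; python3 -c "
from h import *
print(ctrl.get_state()['torque'])";python3 -m handwheel '[[0.05,0,0,0,0,0,-6],[0.05,0,0,0,0,0,-6],[0.05,0,0,0,0,0,-6],[0.05,0,0,0,0,0,0]]'; python3 -c "
from h import *
s=ctrl.get_state();print(s['torque'],s['joint_positions'].round(2))"
```

```text
time: 9.05
position: [0.5417, -0.1163, 0.056]
tool_rot: [-2.861, -1.289, -0.005]
ft_force: [1.0, 11.3, 3.2]
grip_width: 0.657
grip_force: 61.0
[ 2.38213292 -0.40184241 -0.46197198]
time: 9.55
position: [0.5417, -0.1156, 0.0566]
tool_rot: [-2.623, -1.722, -0.006]
ft_force: [-1.2, 13.1, 8.4]
grip_width: 0.66
grip_force: 60.7
[2.62960874 0.2121356  0.15076485] [ 0.82  0.36 -0.76  1.85  0.28  1.04 -0.46]
```

```bash
python3 -m handwheel '[[0.05,0,0,-0.0003,0,0,-8],[0.05,0,0,-0.0003,0,0,-8],[0.05,0,0,-0.0003,0,0,-8],[0.05,0,0,-0.0003,0,0,-8],[0.05,0,0,0,0,0,0]]'; python3 -m handwheel '[[0.05,0,0,-0.0003,0,0,-8],[0.05,0,0,-0.0003,0,0,-8],[0.05,0,0,-0.0003,0,0,-8],[0.05,0,0,0,0,0,0]]'; python3 -c "
from h import *
s=ctrl.get_state();print(s['torque'],s['joint_positions'].round(2))"
```

```text
time: 10.18
position: [0.54, -0.1161, 0.0572]
tool_rot: [-2.046, -2.377, -0.003]
ft_force: [-4.0, 11.7, 7.5]
grip_width: 0.657
grip_force: 60.8
time: 10.68
position: [0.5392, -0.1164, 0.0572]
tool_rot: [-1.508, -2.75, -0.004]
ft_force: [-4.8, 11.3, 4.4]
grip_width: 0.656
grip_force: 60.8
[2.31592724 0.74632043 0.07096305] [ 0.97  0.42 -0.94  1.85  0.38  1.07  0.44]
```

```bash
python3 -m handwheel '[[0.05,0,0,-0.0003,0,0,-8],[0.05,0,0,-0.0003,0,0,-8],[0.05,0,0,-0.0003,0,0,-8],[0.05,0,0,0,0,0,-8],[0.05,0,0,0,0,0,-8],[0.05,0,0,0,0,0,0]]'; python3 -c "
from h import *
s=ctrl.get_state();print(s['torque'],s['joint_positions'].round(2));T=Ro.from_rotvec(s['tool_rot']).as_matrix();print(T.round(3))"
```

```text
time: 11.42
position: [0.5383, -0.1175, 0.0573]
tool_rot: [-0.477, -3.099, -0.005]
ft_force: [-4.2, 8.8, 1.5]
grip_width: 0.658
grip_force: 60.8
[2.02221644 0.70454216 0.04284643] [ 1.07  0.49 -1.08  1.85  0.48  1.1   1.07]
[[-0.954  0.301 -0.005]
 [ 0.301  0.954  0.004]
 [ 0.006  0.002 -1.   ]]
```

Turned 126° with the torque gone and no jam. I'll relax the side load before lifting, so the cap doesn't jump off-centre.

```bash
python3 -m handwheel '[[0.05,0.0014,0.0012,0,0,0,0],[0.05,0,0,0,0,0,0]]';python3 -m handwheel '[[0.05,0.001,0.001,0,0,0,0],[0.05,0,0,0,0,0,0],[0.05,0,0,0,0,0,0]]'
```

```text
time: 11.68
position: [0.5382, -0.1174, 0.0573]
tool_rot: [-0.481, -3.101, -0.002]
ft_force: [-0.5, 6.5, -2.9]
grip_width: 0.659
grip_force: 60.8
time: 12.05
position: [0.538, -0.1175, 0.0577]
tool_rot: [-0.483, -3.102, -0.0]
ft_force: [-1.2, 5.1, -5.5]
grip_width: 0.655
grip_force: 60.7
```

```bash
python3 -m handwheel '[[0.05,0.0005,0.0015,0,0,0,0],[0.05,0,0,0,0,0,0]]';python3 -m handwheel '[[0.05,0,0,-0.001,0,0,0],[0.05,0,0,0,0,0,0],[0.05,0,0,0,0,0,0]]'
```

```text
time: 12.3
position: [0.5384, -0.1172, 0.0583]
tool_rot: [-0.484, -3.103, 0.002]
ft_force: [-2.3, 2.2, -3.8]
grip_width: 0.659
grip_force: 60.7
time: 12.68
position: [0.5388, -0.1169, 0.0595]
tool_rot: [-0.484, -3.104, 0.002]
ft_force: [-3.3, 0.7, -2.2]
grip_width: 0.658
grip_force: 60.7
```

```bash
python3 -m handwheel '[[0.05,0,0,-0.003,0,0,0],[0.05,0,0,-0.003,0,0,0],[0.05,0,0,-0.003,0,0,0],[0.05,0,0,0,0,0,0]]'; python3 -m handwheel '[[0.05,0,0,-0.004,0,0,0],[0.05,0,0,-0.006,0,0,0],[0.05,0,0,-0.006,0,0,0],[0.05,0,0,-0.006,0,0,0],[0.05,0,0,-0.006,0,0,0],[0.05,0,0,-0.003,0,0,0],[0.05,0,0,0,0,0,0],[0.05,0,0,0,0,0,0]]'
python3 - <<'E'
from h import *
s=ctrl.get_state();T=Ro.from_rotvec(s['tool_rot']).as_matrix();print(T.round(4),s['position'],T@[-.0018,.0007,0]+s['position'])
save('wrist','w8');save('side','s8');save('top','t8')
b=cv2.imread('pics/s8.png')[150:270,240:400];a=cv2.imread('pics/w8.png')[0:320]
cv2.imwrite('pics/c8.png',np.hstack([cv2.resize(a,(400,300)),cv2.resize(b,(400,300),interpolation=cv2.INTER_CUBIC)]))
E
```

```text
time: 13.18
position: [0.5408, -0.1164, 0.0696]
tool_rot: [0.483, 3.101, -0.0]
ft_force: [0.6, -0.2, -1.8]
grip_width: 0.658
grip_force: 60.7
time: 14.18
position: [0.539, -0.1162, 0.0994]
tool_rot: [-0.483, -3.104, 0.0]
ft_force: [-0.0, 1.0, -1.5]
grip_width: 0.658
grip_force: 60.7
[[-9.527e-01  3.040e-01 -3.000e-04]
 [ 3.040e-01  9.527e-01 -0.000e+00]
 [ 3.000e-04 -1.000e-04 -1.000e+00]] [ 0.53895758 -0.11618573  0.09935739] [ 0.54088519 -0.11606608  0.09935673]
```

View pics/c8.png

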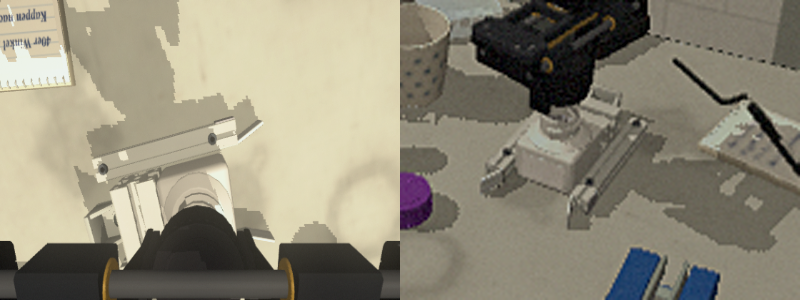

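The cap is off and above the neck, the open neck shows in the side view at (570,125), and the jar stands in the stop. One last enlarged look will check the seating and centring.

```bash
python3 - <<'E'
from h import *
a=cv2.imread('pics/w8.png')[150:300,120:360];b=cv2.imread('pics/s8.png')[175:240,265:365]
cv2.imwrite('pics/c9.png',np.hstack([cv2.resize(a,(480,300),interpolation=cv2.INTER_CUBIC),cv2.resize(b,(320,208),interpolation=cv2.INTER_CUBIC)[:208].repeat(1,0) if 0 else cv2.copyMakeBorder(cv2.resize(b,(320,208),interpolation=cv2.INTER_CUBIC),0,92,0,0,cv2.BORDER_CONSTANT)]))
E
```

```text
(no output)
```

View pics/c9.png

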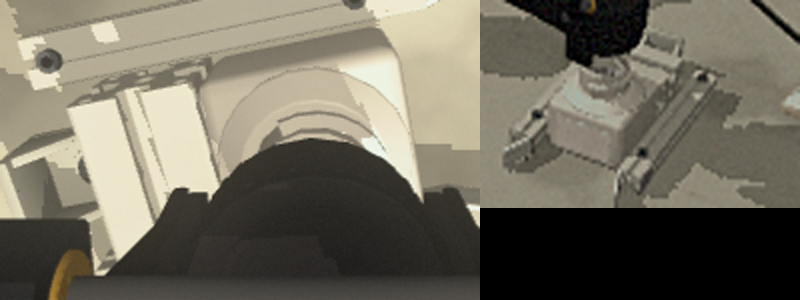

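The block's edge and the jar's side meet along (200,85) to (222,185), parallel and without a gap. I'll fit circles to the depth points of the neck and cap.

```bash
cat > fit.py <<'E'
from h import *
from scipy.optimize import least_squares
import sys
def cloud(f):
    a=np.load(f'pics/{f}.npz');v,u=np.mgrid[0:420,0:560];n=cv2.undistortPoints(np.c_[u.ravel(),v.ravel()].astype(float)[:,None],a['K'],a['D'])[:,0]
    d=a['d'].ravel();X=(np.c_[n,np.ones(len(n))]*d[:,None]-a['t'].ravel())@a['R'];return X[d>0],a['p'].reshape(-1,3)[d>0]
for f in sys.argv[1:]:
    X,C=cloud(f)
    near=np.hypot(X[:,0]-.5402,X[:,1]+.117)<.035
    for nm,lo,hi,r,dk in [('neck',.062,.076,.0205,0),('cap',.106,.122,.0300,1)]:
        m=near&(X[:,2]>lo)&(X[:,2]<hi)&((C.max(1)<75) if dk else (C.max(1)>90));Y=X[m]
        if len(Y)<20: print(f,nm,len(Y));continue
        q=least_squares(lambda p:np.hypot(Y[:,0]-p[0],Y[:,1]-p[1])-r,[.54,-.117],loss='soft_l1',f_scale=.001)
        print(f,nm,len(Y),q.x.round(4),'rms',np.sqrt(np.mean(q.fun**2)).round(4))
    # jar far side / +x side in stop frame
    th=np.radians(-95.55);S=np.c_[[np.cos(th),np.sin(th)],[-np.sin(th),np.cos(th)]]
    L=(X[:,:2]-[.5379,-.1505])@S
    for nm,m in [('jar +-y top',(abs(X[:,2]-.049)<.006)&(abs(L[:,0]+.035)<.03)&(abs(L[:,1])<.045))]:
        if m.sum(): print(nm,m.sum(),L[m].min(0),L[m].max(0))
E
python3 fit.py w8 s8
```

```text
w8 neck 585 [ 0.539  -0.1147] rms 0.0015
w8 cap 1314 [ 0.5421 -0.1171] rms 0.0017
jar +-y top 2263 [-0.06499763 -0.03635764] [-0.00500078  0.01352596]
s8 neck 113 [ 0.5381 -0.1131] rms 0.0032
s8 cap 79 [ 0.541  -0.1163] rms 0.0016
jar +-y top 148 [-0.06498942 -0.0384354 ] [-0.00507884  0.03125686]
```

```bash
cat >> fit.py <<'E'
    for nm,lo,hi,dk in [('neck',.060,.066,0),('neck',.066,.072,0),('neck',.072,.0765,0),('neck',.0765,.08,0),('cap',.104,.113,1),('cap',.113,.122,1)]:
        m=near&(X[:,2]>lo)&(X[:,2]<hi)&((C.max(1)<75) if dk else (C.max(1)>90));Y=X[m]
        if len(Y)<20: continue
        q=least_squares(lambda p:np.hypot(Y[:,0]-p[0],Y[:,1]-p[1])-p[2],[.54,-.117,.02],loss='soft_l1',f_scale=.0005)
        print(f,nm,lo,len(Y),q.x.round(4),'rms',np.sqrt(np.mean(q.fun**2)).round(4))
E
python3 fit.py w8 s8; python3 - <<'E'
import sys;sys.argv=['x']
from fit import *
X,C=cloud('w8')
th=np.radians(-95.55);S=np.c_[[np.cos(th),np.sin(th)],[-np.sin(th),np.cos(th)]];L=(X[:,:2]-[.5379,-.1505])@S
for nm,m in [('jar z~.03-.045 faces',(X[:,2]>.026)&(X[:,2]<.047)&(L[:,0]<-.05)&(L[:,0]>-.09)&(abs(L[:,1])<.035)),
 ('block face',(X[:,2]>.043)&(X[:,2]<.047)&(abs(L[:,0])<.02)&(abs(L[:,1])<.03)),
 ('shoulder flat',(X[:,2]>.0485)&(X[:,2]<.051)&(abs(L[:,1])<.04)&(L[:,0]<-.003)&(L[:,0]>-.09))]:
    if m.sum(): print(nm,m.sum(),np.percentile(L[m],[1,10,50,90,99],axis=0).round(4).tolist())
E
```

```text
w8 neck 585 [ 0.539  -0.1147] rms 0.0015
w8 cap 1314 [ 0.5421 -0.1171] rms 0.0017
jar +-y top 2263 [-0.06499763 -0.03635764] [-0.00500078  0.01352596]
w8 neck 0.06 23 [ 0.5447 -0.1145  0.025 ] rms 0.0001
w8 neck 0.066 235 [ 0.5375 -0.1138  0.0196] rms 0.0015
w8 neck 0.072 349 [ 0.5352 -0.1148  0.0169] rms 0.0015
w8 neck 0.0765 117 [ 0.5441 -0.1177  0.0236] rms 0.0005
w8 cap 0.104 495 [ 0.5469 -0.1187  0.0345] rms 0.0012
w8 cap 0.113 859 [ 0.5458 -0.1183  0.0334] rms 0.0011
s8 neck 113 [ 0.5381 -0.1131] rms 0.0032
s8 cap 79 [ 0.541  -0.1163] rms 0.0016
jar +-y top 148 [-0.06498942 -0.0384354 ] [-0.00507884  0.03125686]
s8 neck 0.06 49 [ 0.5391 -0.1126  0.0192] rms 0.0037
s8 neck 0.066 45 [ 0.5373 -0.1128  0.0201] rms 0.0023
s8 neck 0.072 40 [ 0.5381 -0.1143  0.0196] rms 0.0026
s8 neck 0.0765 25 [ 0.5402 -0.1155  0.0198] rms 0.002
s8 cap 0.104 35 [ 0.5468 -0.1208  0.0363] rms 0.0014
s8 cap 0.113 48 [ 0.5438 -0.1198  0.034 ] rms 0.0015
jar z~.03-.045 faces 170 [[-0.0691, -0.035], [-0.0688, -0.0347], [-0.068, -0.0205], [-0.0575, 0.0141], [-0.0513, 0.0227]]
block face 1175 [[0.0002, -0.0296], [0.0022, -0.0269], [0.0091, -0.0144], [0.017, -0.0012], [0.0188, 0.0038]]
shoulder flat 1020 [[-0.067, -0.0343], [-0.0656, -0.0333], [-0.0497, -0.0285], [-0.0057, -0.0164], [-0.0032, 0.0143]]
```

```bash
python3 -c "
from h import *
print(ctrl.get_state()['time'],ctrl.close_job())"
```

```text
the job is handed in; nothing more can be done
14.325 None
```

I handed the job in at 14.3 s: the jar stands home in the stop, and the gripper holds the unscrewed cap level about 26 mm above the mouth, centred to within about 1.5 mm by my best estimate (a rougher fit to the neck itself gave 4 mm).

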